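# Jack up the front of the solar power box and hold it

## Task

The steel solar power box needs new rubber feet at its front. Set the little lever jack standing on the chest top, slide its saddle fully home into the slot of the lift bracket at the foot of the box's front, then push the jack's handle all the way down so that the saddle raises the box's front, and finish while still holding the handle down: do not let go, I will fit the feet meanwhile. Lift with the jack only, do not shove the box along the chest, and leave the coil stand, spray can, tumbler and plate alone.

Things in the scene. Friction and masses are not known exactly. Their poses are not given: they have to be found in the camera images.
- powerbox: Loose grey steel box, 200 x 200 x 140 mm, 2.4 to 3.8 kg, on four 21 mm rubber feet. Origin on the chest top under its centre; its -x side is the front, with the lift bracket, roughly towards the robot's right (world -y); z up. Lifting the bracket takes 10 to 18 N; the box then tips about its rear feet.
- lift_point (a point): Marked lift point, underside of the lift bracket, 21 mm above the chest top, 118 mm in front of the box's centre; axes as the box's. Bracket: steel channel 42 mm out of the box's front, top web 4 mm thick (round stamp over this point). Slot between side flanges 56 mm wide, mouth 24 mm in front of this point, end stop 18 mm behind it; the saddle enters along box +x, close to the chest top.
- rear_edge (a point): Point on the chest top midway between the box's rear feet (85 mm behind the box's centre).
- jack: Loose lever jack of dark steel, 0.75 kg in all, 335 mm long. Origin at its underside, right under the lever's pivot; +x towards the saddle (flat toe), -x towards the handle, z up. Base slab 130 x 60 x 6 mm (x from -75 to +55 mm). It is to be set standing flat on the chest top with its +x along the box's +x.
- jack_grip (a point): Centre of the jack's housing, at the pivot, 34 mm above its underside; axes as the jack's. Two upright cheek plates, 44 mm over their outsides (jack y), 38 mm long (jack x), from 6 to 50 mm above the underside: grasp across jack y from above. The handle rises from it towards -x.
- saddle (a point): Top of the saddle's ridge, mid-width: 100 mm ahead of the pivot (jack +x), 15 mm above the jack's underside with the handle up. Flat toe 50 mm wide, 12 mm thick with the ridge (3 to 15 mm up); its tip is 15 mm ahead of the ridge, so with the tip at the end stop the ridge is 3 mm beyond the lift point. It must be under that point, within 10 mm along and 8 mm across.
- handle_pad (a point): Top centre of the rubber pad at the handle's end, 190 mm behind the pivot (jack -x), 95 mm up with the handle up; pad 55 mm long, 44 mm wide, 10 mm thick, pressed from above. Handle fully down: about 46 mm up, 199 mm behind the pivot. Pressing takes 2 N unloaded, 8 to 13 N under load; it springs up if let go.
- lever (a joint): Jack lever angle in rad about the pivot (jack y axis, 34 mm above the underside): 0 handle up and saddle low, 0.25 handle fully down at its stop, saddle raised by 25 mm. The ridge meets the bracket at about 0.06.
- coil_stand: Bystander: stamped steel mosquito coil stand, 104 mm across, 55 mm high; origin centre of underside.
- spray_can: Bystander: insect spray can, 56 mm across, 198 mm high; origin centre of underside.
- tumbler: Bystander: upturned glass tumbler, 72 mm across, 100 mm high; origin centre of underside.
- plate: Bystander: white ceramic plate, 180 mm across, 18 mm high; origin centre of underside.

How it is judged:
By the outcome, as a careful person would: the job done as asked, in the order asked, and still so for the second after the job is handed in, while the arm keeps its last pose, push and grip.
It also fails if it takes over 50 s, if anything falls off the work surface, if the arm or the gripper's body presses on something with over 40 N, if the wrist force passes 120 N, or if a joint passes its speed limit or range.

## Robot

A 6-joint arm with a two-finger parallel gripper is mounted at the origin on the work surface. World frame = base frame: x ahead of the robot, y to its left, z up, the work surface at z = 0. Lengths are in m, angles in degrees, forces in N, time in s.
With the tool pointing down it reaches from about 0.3 to 0.75 m from the base axis. Payload 8.5 kg.
Tool frame: the origin (TCP) lies on the centre line of the jaws, within the pads' length; the fingertips stand 19 mm ahead of it and the grasp point (between the pads) is the TCP (manip.tip_extent is the distance from the TCP to the fingertips, in m); z points along the fingers, y is the line along which they close (so a half turn about z gives the same grasp; the last joint's range is limited). The gripper opens to 85 mm and grips with 20 to 120 N. Pads are 22 mm wide; open, the fingers measure 114 mm over their backs; the gripper's body (76 mm by 85 mm) begins 54 mm behind the grasp point. The pads swing forward as they close: fully open they stand 13 mm farther back than shut.
Start: joints at [59.341, 21.807, 74.336, -0, 83.858, -12.336], TCP at [0.173, 0.522, 0.25] pointing down, gripper open.
Joint ranges: [-178.18, 178.18], [-50.72, 133.34], [12.68, 142.11], [-81.47, 261.47], [9.98, 163.14], [-165.26, 165.26]. Speed limits (degrees/s): [136.94, 136.94, 180, 180, 180, 180].

## Interface

Orientations are given as a 3x3 rotation matrix whose columns are the frame's x, y, z axes.
In Python, from rig import manip gives the robot as it stands. The module is installed in compiled form; this text tells all that it offers.
- The arm moves only by the tool carry_out, never from a script. Its argument "deltas" is a list of rows, each a list of 5 numbers: the opening, from -1 (shut) to 1 (fully open), so that 0 is half open, then the shift along the tool's x, y, z normalised to -1 to 1, where 1 is 40 cm, then the turn about the tool's z normalised to -1 to 1, where 1 is 180 degrees. In form: [[claw, x, y, z, twist], ...]. A call has 1 to 8 rows; each row is the pose to reach, as a shift and turn from the pose commanded when the call began, along the tool's axes at that moment, turning the shorter way round; what a row does not reach only later rows make up. A row lasts 1/12 s, in which the tool goes at most 41.7 mm and 7.16 degrees, less where a joint would pass 70% of its speed; a pose out of reach is approached as far as the arm can. A call with a number of a shift or a turn outside -1 to 1 is refused whole. A call with a gripper value outside its range is refused whole. The fingers move at their own pace and stop on an object; "newtons" is the grip in N (left out, the last holds). Time passes only in rows, so rows that repeat a pose let the fingers close. It gives the time, the measured TCP pose, the force, the opening and the grip force at its end, in the units of the state.
- manip.state(): the state, without advancing time (a new reading comes with each control period).
- manip.read_camera(name): name is "scene" or "top" or "wrist"; returns (picture, depth): 420x560x3 uint8, red, green, blue; 420x560 float32, m along the optical axis (not along the pixel's ray), 0 where there is no reading.
- manip.camera_model(name): a dict with "intrinsics" (3x3 intrinsics, pixels), "k1" (the pictures are not rectified: a ray, as slopes to the right and down, at radius r is drawn at 1 + k1 r^2 times it, then the intrinsics apply), "R" (3x3) and "t" (3): a world point X has camera coordinates R X + t; the wrist camera has in their place "tool_from_camera" (4x4, takes a point from camera to tool coordinates, whose origin is the TCP and whose axes are the flange's). Camera axes: x right, y down, z forward; pixel columns grow to the right and rows downward; lengths in m; the calibration is good to about 2 mm. A picture is of the moment at which its call begins: read the wrist's pose just before it. camera_model takes no time and is no camera call.
- manip.finish_job(): hands the job in; it is judged then, once.
Trained networks look in the newest picture that a camera, given by its name, has taken for a name from the list of things; names that differ only in an ending like _2 or _b are one class to them, and where a whole thing is asked for, a point or a joint stands for the part that bears it (a point fixed in the world has none). Each returns a list of dicts, best first, with "p" (0 to 1); they miss things now and then, are a little off and sometimes report something else, mostly with a low value. They report only what shows in the picture. A call takes as long as a camera call.
- manip.find_in(camera, label): "centre" ([column, row] in pixels, amid what is visible of it).
- manip.silhouettes(camera, label): "region" (420x560 bool, what is visible of it) and "centre" ([column, row] in pixels, amid what is visible of it).
The state is a dict: "clock": time; "q": joint angles; "qd": joint speeds; "tau": joint torques, N m; "tool_pos": TCP position; "ee_rot": TCP orientation; "force": force on the tool from outside, world axes, zero at the start; "wrist_torque": the same for the moment, N m; "opening": finger opening in m; "finger_force": force on a finger pad.
Only numpy, scipy, OpenCV 4.12 (cv2) and the standard library are available. Lean on these libraries where they do the work, as an engineer would, in place of code of your own. Each camera call takes 0.05 s, during which the arm holds its last target. There are 200 camera calls.

## Working session

There is one attempt and no reset: what is moved stays moved. The work goes in short steps, Python scripts to look and compute and a tool call to move; the robot and the scene stay as the last step left them, time stands still between calls to the robot, and variables do not carry over. Pictures are saved under pics/ and viewed, at most 10 in all, crops included, and the job is handed in when it is done.

Besides the shell and the picture viewer there is one more tool, called after "Request:" by a JSON object that holds its "api" and its "payload". carry_out: Moves the arm, as the interface text tells. Scaled input: -1 to 1 covers 40 cm each way for a shift and 180 degrees each way for a turn. Its arguments: {"type":"object","properties":{"deltas":{"type":"array","items":{"type":"array","items":{"type":"number","minimum":-1,"maximum":1}}},"newtons":{"type":"number"}},"required":["deltas"]}

```bash
mkdir -p pics; cat > h.py <<'E'
import numpy as np, cv2
from rig import manip
def pts(cam, mask=None, step=1):
    """world points (HxWx3) of the newest picture + image"""
    st=manip.state(); img,d=manip.read_camera(cam); m=manip.camera_model(cam)
    K=np.array(m["intrinsics"]); H,W=d.shape
    u,v=np.meshgrid(np.arange(W),np.arange(H))
    x=cv2.undistortPoints(np.stack([u,v],-1).reshape(-1,1,2).astype(float),K,np.array([m["k1"],0,0,0,0.])).reshape(H,W,2)
    P=np.dstack([x[...,0]*d,x[...,1]*d,d]).reshape(-1,3)
    if "R" in m: Wp=(P-np.array(m["t"]))@np.array(m["R"])
    else:
        T=np.array(m["tool_from_camera"]); P=P@T[:3,:3].T+T[:3,3]
        Wp=P@np.array(st["ee_rot"]).T+np.array(st["tool_pos"])
    Wp=Wp.reshape(H,W,3); Wp[d==0]=np.nan
    return img,Wp
E
python3 - <<'E'
from h import *
print(manip.state()); print(manip.tip_extent)
for c in ["scene","top"]:
    img,W=pts(c); cv2.imwrite(f"pics/{c}.png",img[...,::-1]); np.save(c,W)
    for l in ["powerbox","lift_point","jack","jack_grip","saddle","handle_pad","coil_stand","spray_can","tumbler","plate"]:
        r=manip.silhouettes(c,l)[:2]
        for k in r:
            q=W[k["region"]]; q=q[~np.isnan(q[:,0])]
            print(c,l,round(k["p"],2),np.round(k["centre"]),np.round(np.median(q,0),3),np.round(np.percentile(q,3,0),3),np.round(np.percentile(q,97,0),3) if len(q) else None)
E
```

```text
{'clock': 0.0, 'q': array([ 5.93416537e+01,  2.18415797e+01,  7.43834820e+01, -2.36594555e-03,
        8.38566980e+01, -1.23362622e+01]), 'qd': array([-0.04118917, -0.08843536, -0.04805353, -0.01787297,  0.04028774,
        0.0288289 ]), 'tau': array([ 1.21510529e-03, -4.48459196e+01, -2.31285095e+01, -1.02302731e-04,
        4.68106678e-03, -4.89585545e-06]), 'tool_pos': array([0.17278145, 0.52188977, 0.24971371]), 'ee_rot': array([[-9.49305689e-01,  3.14353670e-01, -6.92322514e-04],
       [ 3.14354321e-01,  9.49304905e-01, -1.24845309e-03],
       [ 2.64769347e-04, -1.40279820e-03, -9.99998981e-01]]), 'force': array([0.05306628, 0.58701699, 0.73375146]), 'wrist_torque': array([0.02093259, 0.02239097, 0.02714317]), 'finger_force': 0.0, 'opening': 0.08570417627119833}
0.019
scene powerbox 0.68 [340. 296.] [0.627 0.327 0.159] [0.492 0.209 0.034] [0.684 0.398 0.164]
scene powerbox 0.41 [203. 200.] [ 0.567 -0.222  0.044] [ 0.459 -0.448  0.001] [ 0.633 -0.085  0.099]
scene lift_point 0.63 [343. 296.] [0.627 0.326 0.159] [0.493 0.209 0.036] [0.684 0.398 0.164]
scene jack 0.56 [203. 211.]
[... 1318 characters left out ...]
006] [ 0.628 -0.085  0.098]
top saddle 0.22 [175. 179.] [0.572 0.283 0.16 ] [0.48  0.181 0.025] [0.671 0.389 0.165]
top handle_pad 0.6 [373. 195.] [ 0.553 -0.247  0.054] [ 0.489 -0.386 -0.001] [ 0.631 -0.082  0.099]
top coil_stand 0.79 [265. 122.] [0.775 0.05  0.008] [ 0.737  0.009 -0.   ] [0.824 0.093 0.056]
top spray_can 0.75 [370. 114.] [ 0.752 -0.233  0.15 ] [ 0.74  -0.26   0.013] [ 0.779 -0.214  0.199]
top tumbler 0.63 [330. 111.] [ 0.778 -0.116  0.094] [ 0.761 -0.146  0.008] [ 0.817 -0.087  0.103]
top plate 0.94 [396. 312.] [ 0.235 -0.319  0.009] [ 0.158 -0.395  0.   ] [ 0.313 -0.238  0.019]
top plate 0.58 [375. 194.] [ 0.551 -0.25   0.056] [ 0.489 -0.385  0.001] [ 0.63  -0.083  0.099]
```

View pics/scene.png

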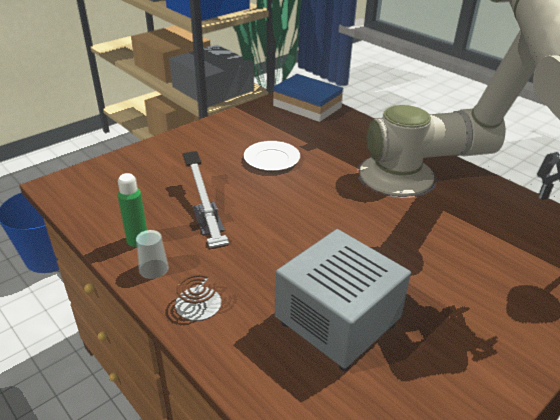

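View pics/top.png

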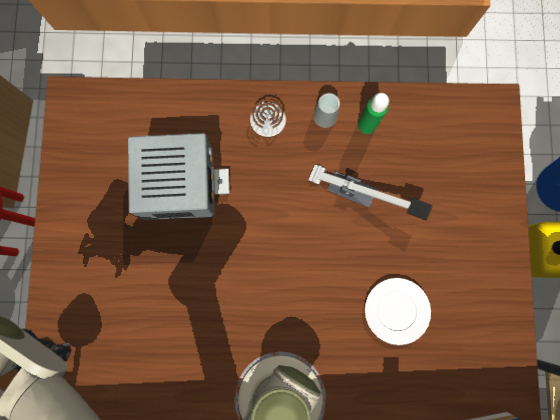

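The scene view shows the box at about (340,296) and the jack at (205,200). In the top view the bracket is at (222,181), the jack's toe at (316,174), its housing at (347,187) and its pad at (420,209). Next I fit the poses.

```bash
python3 - <<'E'
from h import *
for c in ["top","scene"]:
    W=np.load(c+".npy"); x,y,z=W[...,0],W[...,1],W[...,2]
    def sel(x0,x1,y0,y1,z0,z1): return W[(x>x0)&(x<x1)&(y>y0)&(y<y1)&(z>z0)&(z<z1)]
    b=sel(.4,.75,.1,.5,.15,.175); print(c,"boxtop",len(b),np.median(b[:,2]),cv2.minAreaRect((b[:,:2]*1000).astype(np.float32)))
    b=sel(.5,.65,.1,.185,.018,.035); print("bracket",len(b),b.mean(0) if len(b) else 0, cv2.minAreaRect((b[:,:2]*1000).astype(np.float32)) if len(b)>5 else 0)
    p=sel(.4,.7,-.5,-.3,.085,.11); print("pad",len(p),np.median(p,0),cv2.minAreaRect((p[:,:2]*1000).astype(np.float32)))
    t=sel(.55,.68,-.14,-.05,.008,.025); print("toe",len(t),np.median(t,0),cv2.minAreaRect((t[:,:2]*1000).astype(np.float32)))
    g=sel(.5,.68,-.25,-.13,.04,.06); print("cheek",len(g),np.median(g,0),cv2.minAreaRect((g[:,:2]*1000).astype(np.float32)))
    f=sel(.35,.45,-.1,.1,-.02,.02); print("table z",np.median(f[:,2]))
m=manip.camera_model("wrist"); print(np.round(m["tool_from_camera"],3), m["intrinsics"])
E
```

```text
top boxtop 6061 0.16095473021626977 ((581.0620727539062, 297.777587890625), (201.72283935546875, 200.24607849121094), 3.5105249881744385)
bracket 253 [0.58779404 0.17073712 0.02506581] ((589.1363525390625, 170.19329833984375), (70.26188659667969, 28.656946182250977), 1.5372706651687622)
pad 383 [ 0.50754843 -0.35952445  0.09411287] ((511.1363525390625, -351.4808044433594), (79.36029815673828, 45.260440826416016), 66.24199676513672)
toe 249 [ 0.60877217 -0.10459076  0.01368791] ((611.1488037109375, -117.58500671386719), (96.63044738769531, 91.46592712402344), 31.92184829711914)
cheek 269 [ 0.5666309  -0.20338245  0.04878742] ((568.0514526367188, -209.8220672607422), (91.41767883300781, 45.38111114501953), 67.85079193115234)
table z -0.0003718579271075125
scene boxtop 6965 0.16149710883677046 ((581.1944580078125, 295.2984924316406), (201.93316650390625, 202.2239990234375), 3.7576231956481934)
bracket 0 0 0
pad 226 [ 0.51138079 -0.35811211  0.09481491] ((512.5692749023438, -353.7362365722656), (81.74392700195312, 44.596466064453125), 70.1186752319336)
toe 257 [ 0.61280931 -0.10444704  0.01328054] ((611.9441528320312, -110.98873138427734), (69.34843444824219, 49.56913757324219), 63.25590515136719)
cheek 220 [ 0.57113254 -0.20487926  0.04870311] ((571.9564819335938, -209.8170623779297), (91.95882415771484, 44.1478385925293), 66.04110717773438)
table z 0.0009069654359908714
[[ 0.    -0.944 -0.329  0.084]
 [ 1.    -0.     0.    -0.001]
 [-0.    -0.329  0.944 -0.124]
 [ 0.     0.     0.     1.   ]] [[325.32458012   0.         275.68586328]
 [  0.         325.32458012 205.43497695]
 [  0.           0.           1.        ]]
```

Request:
{"api": "carry_out", "payload": {"deltas": [[1,-0.6,-0.54,0,0.28],[1,-0.6,-0.54,0,0.28],[1,-0.6,-0.54,0,0.28],[1,-0.6,-0.54,0,0.28],[1,-0.6,-0.54,0,0.28],[1,-0.6,-0.54,0,0.28],[1,-0.6,-0.54,0,0.28],[1,-0.6,-0.54,0,0.28]]}}

```text
clock: 1.77
tool_pos: [0.3337, 0.2392, 0.2506]
ee_rot: [[-0.356, 0.935, 0.001], [0.935, 0.356, -0.0], [-0.0, 0.001, -1.0]]
force: [0.2, 0.2, 0.6]
opening: 0.0854
finger_force: 0.0
```

```bash
cat >> h.py <<'E'
def plan(pos, yawx):
    """deltas (normalised) from the present pose to pos with tool x at world yaw yawx"""
    s=manip.state(); R=np.array(s["ee_rot"]); d=R.T@(np.array(pos)-s["tool_pos"])
    y=np.degrees(np.arctan2(R[1,0],R[0,0])); t=-((yawx-y+180)%360-180)
    print("t",round(s["clock"],2),"pos",np.round(s["tool_pos"],4),"yaw",round(y,2),"d/0.4",np.round(d/.4,4),"twist",round(t/180,4),"F",np.round(s["force"],1),"open",round(s["opening"],4))
E
python3 -c "
from h import *
plan([.577,-.187,.25],68.2); print(manip.state()['q'])"
```

```text
t 1.77 pos [0.3337 0.2392 0.2506] yaw 110.84 d/0.4 [-1.2122  0.1893  0.0021] twist 0.2369 F [0.2 0.2 0.6] open 0.0854
[ 1.90177105e+01  7.63725189e+00  9.43046745e+01 -2.22199624e-02
  7.80146988e+01 -1.81927562e+00]
```

Request:
{"api": "carry_out", "payload": {"deltas": [[1,-0.78,0.12,0,0.237],[1,-0.78,0.12,0,0.237],[1,-0.78,0.12,0,0.237],[1,-0.78,0.12,0,0.237],[1,-0.78,0.12,0,0.237],[1,-0.78,0.12,0,0.237],[1,-0.78,0.12,0,0.237],[1,-0.78,0.12,0,0.237]]}}

```text
clock: 2.43
tool_pos: [0.4923, -0.0353, 0.2502]
ee_rot: [[0.367, 0.93, 0.001], [0.93, -0.367, -0.001], [-0.0, 0.001, -1.0]]
force: [-0.5, 0.3, -0.3]
opening: 0.085
finger_force: 0.0
```

```bash
python3 -c "
from h import *
plan([.577,-.187,.22],68.2)"
```

```text
t 2.43 pos [ 0.4923 -0.0353  0.2502] yaw 68.44 d/0.4 [-0.2748  0.3362  0.0759] twist 0.0014 F [-0.5  0.3 -0.3] open 0.085
```

Request:
{"api": "carry_out", "payload": {"deltas": [[1,-0.275,0.336,0.075,0],[1,-0.275,0.336,0.075,0],[1,-0.275,0.336,0.075,0],[1,-0.275,0.336,0.075,0],[1,-0.275,0.336,0.075,0],[1,-0.275,0.336,0.075,0],[1,-0.275,0.336,0.075,0]]}}

```text
clock: 3.02
tool_pos: [0.5756, -0.183, 0.22]
ee_rot: [[0.365, 0.931, -0.001], [0.931, -0.365, 0.001], [0.0, -0.001, -1.0]]
force: [0.4, 1.1, -0.8]
opening: 0.0857
finger_force: 0.0
```

```bash
python3 - <<'E'
from h import *
plan([.577,-.187,.05],68.2)
img,W=pts("wrist"); cv2.imwrite("pics/w1.png",img[...,::-1]); np.save("w1",W)
for l in ["jack_grip","saddle"]:
    for k in manip.silhouettes("wrist",l)[:1]:
        q=W[k["region"]]; q=q[~np.isnan(q[:,0])]; print(l,k["p"],k["centre"],len(q))
        def r(a,b,m=True):
            s=q[(q[:,2]>a)&(q[:,2]<b)]; return len(s),np.round(s.mean(0),4),cv2.minAreaRect((s[:,:2]*1000).astype(np.float32))
        print("slab",r(.003,.009)); print("cheek+",r(.045,.054)); print("8-18",r(.01,.018))
E
```

```text
t 3.02 pos [ 0.5756 -0.183   0.22  ] yaw 68.58 d/0.4 [-0.0081  0.0073  0.4249] twist 0.0021 F [ 0.4  1.1 -0.8] open 0.0857
jack_grip 0.84 [278.9, 190.0] 12091
slab (3152, array([ 0.5781, -0.1923,  0.0061]), ((587.9229736328125, -170.8179931640625), (189.24169921875, 59.92068862915039), 67.81385040283203))
cheek+ (1190, array([ 0.5738, -0.2042,  0.0497]), ((573.9365234375, -204.80776977539062), (71.77938842773438, 43.84009552001953), 67.71403503417969))
8-18 (1735, array([ 0.6154, -0.1049,  0.0131]), ((599.6325073242188, -145.067626953125), (131.87339782714844, 49.9951171875), 68.51819610595703))
saddle 0.78 [279.8, 193.1] 8370
slab (198, array([ 0.5961, -0.1501,  0.0072]), ((589.3164672851562, -165.9439697265625), (179.73886108398438, 49.73154830932617), 67.06867218017578))
cheek+ (588, array([ 0.5672, -0.2206,  0.0495]), ((567.1701049804688, -220.5249481201172), (37.59757995605469, 17.64948081970215), 68.62332916259766))
8-18 (1687, array([ 0.6163, -0.1027,  0.0131]), ((599.7802734375, -142.92340087890625), (128.35606384277344, 49.96592330932617), 67.69596099853516))
```

View pics/w1.png

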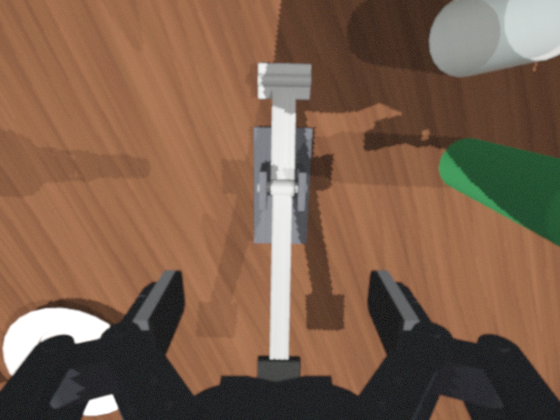

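The wrist view shows the jack straight below, with its toe at (285,78), its housing at (283,187) and its handle running down the picture. The fits put the pivot at (0.5804, -0.1895) and the yaw at 67.9°.

```bash
python3 -c "
from h import *
plan([.5804,-.1895,.034],67.9)"
```

```text
t 3.17 pos [ 0.5755 -0.1818  0.2211] yaw 68.69 d/0.4 [-0.0135  0.0181  0.4677] twist 0.0044 F [0.8 0.6 0.6] open 0.0855
```

Request:
{"api": "carry_out", "payload": {"deltas": [[1,-0.013,0.017,0.1,0.003],[1,-0.013,0.017,0.2,0.003],[1,-0.013,0.017,0.3,0.003],[1,-0.013,0.017,0.38,0.003],[1,-0.013,0.017,0.44,0.003],[1,-0.013,0.017,0.467,0.003],[1,-0.013,0.017,0.467,0.003]]}}

```text
clock: 3.75
tool_pos: [0.5794, -0.1892, 0.0321]
ee_rot: [[0.372, 0.928, -0.003], [0.928, -0.372, 0.002], [0.0, -0.003, -1.0]]
force: [0.6, -0.2, 0.8]
opening: 0.0856
finger_force: 0.0
```

```bash
python3 -c "
from h import *
plan([.5804,-.1895,.034],67.9)"
```

```text
t 3.75 pos [ 0.5794 -0.1892  0.0321] yaw 68.13 d/0.4 [ 0.0002  0.0025 -0.0048] twist 0.0013 F [ 0.6 -0.2  0.8] open 0.0856
```

Request:
{"api": "carry_out", "payload": {"deltas": [[-1,0,0,-0.003,0],[-1,0,0,-0.003,0],[-1,0,0,-0.003,0],[-1,0,0,-0.003,0],[-1,0,0,-0.003,0],[-1,0,0,-0.003,0],[-1,0,0,-0.003,0]], "newtons": 60}}

```text
clock: 4.33
tool_pos: [0.5806, -0.1905, 0.0366]
ee_rot: [[0.373, 0.928, 0.002], [0.928, -0.373, -0.001], [-0.0, 0.002, -1.0]]
force: [-2.6, 2.1, 7.9]
opening: 0.0433
finger_force: 62.9
```

```bash
python3 -c "
from h import *
plan([.598,.012,.06],93.6)"
```

```text
t 4.33 pos [ 0.5806 -0.1905  0.0366] yaw 68.08 d/0.4 [ 0.486  -0.1485 -0.0588] twist -0.1418 F [-2.6  2.1  7.9] open 0.0433
```

Request:
{"api": "carry_out", "payload": {"deltas": [[-1,0,0,-0.025,0],[-1,0,0,-0.06,0],[-1,0.06,-0.02,-0.075,-0.02],[-1,0.13,-0.04,-0.075,-0.04],[-1,0.2,-0.06,-0.075,-0.06],[-1,0.27,-0.08,-0.075,-0.08],[-1,0.34,-0.105,-0.075,-0.1],[-1,0.4,-0.122,-0.075,-0.12]]}}

```text
clock: 5.0
tool_pos: [0.594, -0.0217, 0.0648]
ee_rot: [[0.002, 1.0, -0.001], [1.0, -0.002, 0.001], [0.001, -0.001, -1.0]]
force: [0.4, 0.4, -7.4]
opening: 0.0431
finger_force: 63.2
```

```bash
python3 -c "
from h import *
plan([.598,.012,.06],93.6)"
```

```text
t 5.0 pos [ 0.594  -0.0217  0.0648] yaw 89.88 d/0.4 [0.0842 0.0099 0.0122] twist -0.0207 F [ 0.4  0.4 -7.4] open 0.0431
```

Request:
{"api": "carry_out", "payload": {"deltas": [[-1,0.04,0.005,0,-0.02],[-1,0.07,0.01,0,-0.02],[-1,0.07,0.01,0,-0.02],[-1,0.07,0.01,0,-0.02],[-1,0.07,0.01,0,-0.02]]}}

```text
clock: 5.42
tool_pos: [0.5988, 0.0033, 0.0647]
ee_rot: [[-0.055, 0.998, -0.0], [0.998, 0.055, -0.0], [-0.0, -0.0, -1.0]]
force: [-0.1, -0.1, -7.6]
opening: 0.0434
finger_force: 63.1
```

```bash
python3 - <<'E'
from h import *
plan([.598,.012,.045],93.6)
img,W=pts("wrist"); cv2.imwrite("pics/w2.png",img[...,::-1]); np.save("w2",W)
x,y,z=W[...,0],W[...,1],W[...,2]
for n,a in {"toe":(.54,.66,.085,.2,.02,.06),"bracket":(.54,.66,.14,.2,.018,.03),"jack-low":(.54,.66,-.1,.2,.02,.06)}.items():
    s=W[(x>a[0])&(x<a[1])&(y>a[2])&(y<a[3])&(z>a[4])&(z<a[5])]
    print(n,len(s),np.round(s.mean(0),4) if len(s) else 0,np.round(s.min(0),4) if len(s) else 0,np.round(s.max(0),4)if len(s) else 0,cv2.minAreaRect((s[:,:2]*1000).astype(np.float32)) if len(s)>5 else 0)
E
```

```text
t 5.42 pos [0.5988 0.0033 0.0647] yaw 93.16 d/0.4 [ 0.0218 -0.0008  0.0494] twist -0.0024 F [-0.1 -0.1 -7.6] open 0.0434
toe 9900 [0.5946 0.1028 0.04  ] [0.569  0.085  0.0355] [0.6204 0.1201 0.0453] ((594.5698852539062, 101.98342895507812), (50.49910354614258, 34.351287841796875), 2.490077495574951)
bracket 0 0 0 0 0
jack-low 26746 [0.5965 0.0582 0.0418] [ 0.5633 -0.072   0.0293] [0.6337 0.1201 0.06  ] ((598.2056884765625, 24.129554748535156), (70.49732971191406, 191.20286560058594), 1.15401291847229)
```

View pics/w2.png

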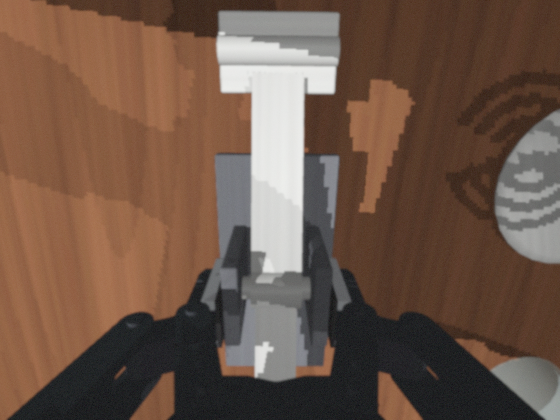

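The wrist view shows the jack held level. The toe is at (280,55) at the top edge, the bracket is still out of view, and the coil stand is off to the right at (535,200).

Request:
{"api": "carry_out", "payload": {"deltas": [[-1,0.02,0,0.02,-0.003],[-1,0.04,0.001,0.04,-0.006],[-1,0.04,0.001,0.055,-0.006],[-1,0.04,0.001,0.065,-0.006],[-1,0.04,0.001,0.068,-0.006],[-1,0.04,0.001,0.068,-0.006]]}}

```text
clock: 5.97
tool_pos: [0.5983, 0.0201, 0.0372]
ee_rot: [[-0.076, 0.997, -0.0], [0.997, 0.076, -0.0], [-0.0, -0.0, -1.0]]
force: [-0.0, -0.1, -7.5]
opening: 0.0431
finger_force: 63.1
```

```bash
python3 - <<'E'
from h import *
plan([.5945,.082,.0366],93.6)
for c in ["wrist","top"]:
    img,W=pts(c); np.save(c+"3",W)
    if c=="top": cv2.imwrite("pics/t3.png",cv2.resize(img[120:260,180:330],None,fx=4,fy=4,interpolation=cv2.INTER_NEAREST)[...,::-1])
    x,y,z=W[...,0],W[...,1],W[...,2]
    for n,a in {"toe":(.54,.66,.105,.15,.005,.03),"bracket":(.54,.66,.155,.185,.015,.035),"box":(.4,.75,.15,.5,.15,.175),"slab":(.54,.66,.055,.08,.003,.01)}.items():
        s=W[(x>a[0])&(x<a[1])&(y>a[2])&(y<a[3])&(z>a[4])&(z<a[5])]
        print(c,n,len(s))
        if len(s)>5: print(np.round(s.mean(0),4),np.round(np.percentile(s,1,0),4),np.round(np.percentile(s,99,0),4),cv2.minAreaRect((s[:,:2]*1000).astype(np.float32)))
E
```

```text
t 5.97 pos [0.5983 0.0201 0.0372] yaw 94.36 d/0.4 [0.1551 0.0022 0.0015] twist 0.0042 F [-0.  -0.1 -7.5] open 0.0431
wrist toe 9292
[0.5923 0.1205 0.0124] [0.5675 0.1054 0.0092] [0.6164 0.1356 0.0166] ((591.93115234375, 119.86883544921875), (50.4663200378418, 31.70462417602539), 3.8072917461395264)
wrist bracket 0
wrist box 0
wrist slab 3056
[0.5967 0.0659 0.0066] [0.566  0.0552 0.0037] [0.6251 0.0771 0.008 ] ((595.5340576171875, 65.45893859863281), (60.6296501159668, 22.688417434692383), 1.759024739265442)
top toe 101
[0.5936 0.1326 0.012 ] [0.5529 0.1232 0.0055] [0.6431 0.147  0.0199] ((597.6303100585938, 135.36944580078125), (24.58312225341797, 107.07119750976562), 84.5702133178711)
top bracket 255
[0.5876 0.1707 0.0248] [0.5542 0.1556 0.0177] [0.6238 0.1844 0.0318] ((589.2953491210938, 170.29147338867188), (71.66899871826172, 28.583534240722656), 1.3082269430160522)
top box 5741
[0.583 0.297 0.161] [0.4831 0.198  0.1548] [0.6784 0.3955 0.1667] ((581.6343383789062, 298.08758544921875), (200.97840881347656, 200.9381103515625), 3.9601101875305176)
top slab 0
```

View pics/t3.png

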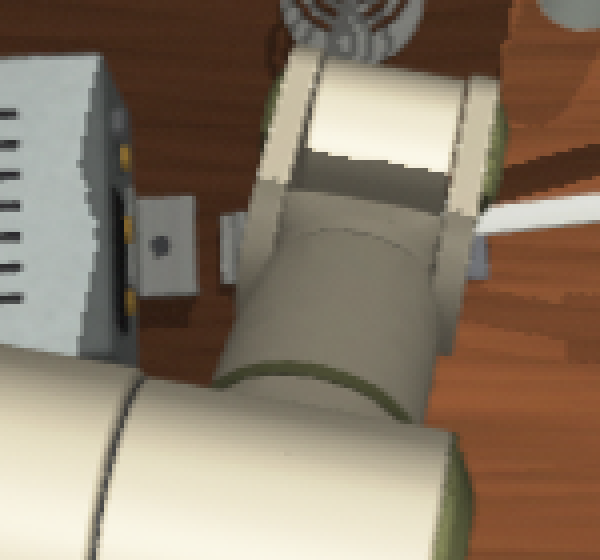

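The crop shows the bracket at rows 197–296, columns 140–197, with the stamp at (160,246). The toe's visible edge is at columns 221–243, rows 212–284. I'll project these edges through the top camera for a relative check.

```bash
python3 - <<'E'
from h import *
m=manip.camera_model("top");K=np.array(m["intrinsics"]);R=np.array(m["R"]);t=np.array(m["t"])
def w(c,r,z):
    c=c/4+180-.5+.125; r=r/4+120-.5+.125
    u=cv2.undistortPoints(np.array([[[c,r]]]),K,np.array([m["k1"],0,0,0,0.]))[0,0]
    d=R.T@np.array([u[0],u[1],1]); o=-R.T@t; return np.round((o+d*(z-o[2])/d[2])*1000,1)
for n,a in dict(br_top_L=(150,196,.025),br_top_R=(190,196,.025),br_bot_L=(150,297,.025),br_bot_R=(190,297,.025),mouth=(198,246,.025),stamp=(160,246,.025),toe_top=(232,212,.011),toe_bot=(232,284,.011),tip=(221,250,.01)).items(): print(n,w(*a))
print("cam",-R.T@t)
img,_=pts("top")
g=cv2.cvtColor(img,cv2.COLOR_RGB2GRAY)
print(g[168:198,214:244])
np.set_printoptions(linewidth=200)
print(g[168:198,212:244:1])
E
```

```text
br_top_L [624.5 188.   25. ]
br_top_R [625.  159.7  25. ]
br_bot_L [551.9 185.7  25. ]
br_bot_R [552.3 157.7  25. ]
mouth [588.9 153.1  25. ]
stamp [588.5 179.8  25. ]
toe_top [617.1 130.9  11. ]
toe_bot [564.7 129.6  11. ]
tip [589.5 138.2  10. ]
cam [0.30128646 0.01709822 1.35288461]
[[ 56  52  53  51  53  54  51  55  55  57  56  58  60  60  52  47  47  48
   46  48  46  44  45  45  44  46  46  47  52 113]
 [ 77  84  89  88  88  89  88  98 103 103 105 117 122 122  86  47  46  45
   44  46  46  45  47  45  45  47  45  47  65 117]
 [108 121 123 120 119 121 121 120 120 119 120 121 122 122  91  53  44  44
   45  42  45  46  45  45  46  45  45  45  88 124]
 [101 118 122 120 120 121 121 119 119 119 120 121 122 122  91  54  46  46
   45  46  46  45  45  46  43  45  46  45 111 135]
 [ 97 116 122 121 120 122 121 120 119 119 120 122 121 122  90  53  46  44
   45  44  44  46  47  48  50  56  57  58 113 135]
 [ 98 116 120 122 119 121 121 119 119 118 120 121 123 121  89  49  43  42
   43  42  44  62  71  72  83 106 118 102 122 134]
 [ 98 115 121 120 119 121 122 120 119 119 120 122 123 122  88  
[... 6168 characters left out ...]
 48  42  35  35  35  41  73  84  85  83  84]
 [ 91  82  69 102 116 110 103 103 103  95  89  89  89  89  91  82  78  65  53  50  51  51  43  36  35  37  48  72  81  81  82  87]
 [ 90  77  52  54  56  54  48  50  51  51  50  47  43  42  45  45  40  46  49  49  51  52  50  44  45  43  49  71  80  81  84  92]
 [ 91  81  48  36  35  37  37  35  35  36  36  35  34  36  36  35  36  45  50  49  47  49  49  49  47  48  55  71  79  82  88  94]
 [ 80  74  47  34  34  34  36  34  34  33  35  34  34  33  34  35  42  47  48  49  47  47  47  48  48  48  56  71  77  84  92  96]
 [ 74  71  46  35  33  35  36  35  34  33  34  35  36  35  35  36  45  49  48  48  48  49  49  49  48  50  56  70  80  88  93  97]]
```

Wrist and top cameras agree that the toe is on the bracket's centreline to within 1 mm. Next, slide in.

Request:
{"api": "carry_out", "payload": {"deltas": [[-1,0.02,0.0003,0,0],[-1,0.04,0.0005,0,0],[-1,0.06,0.001,0,0],[-1,0.08,0.0012,0,0],[-1,0.1,0.0015,0,0],[-1,0.12,0.0018,0,0],[-1,0.12,0.0018,0,0]]}}

```text
clock: 6.7
tool_pos: [0.5951, 0.07, 0.0375]
ee_rot: [[-0.078, 0.997, -0.0], [0.997, 0.078, 0.0], [0.0, -0.0, -1.0]]
force: [0.1, 0.7, -8.1]
opening: 0.0432
finger_force: 63.0
```

```bash
python3 - <<'E'
from h import *
plan([.5945,.082,.0366],93.6)
img,W=pts("wrist"); cv2.imwrite("pics/w4.png",img[...,::-1])
E
```

```text
t 6.7 pos [0.5951 0.07   0.0375] yaw 94.45 d/0.4 [0.0301 0.0008 0.0023] twist 0.0047 F [ 0.1  0.7 -8.1] open 0.0432
```

View pics/w4.png

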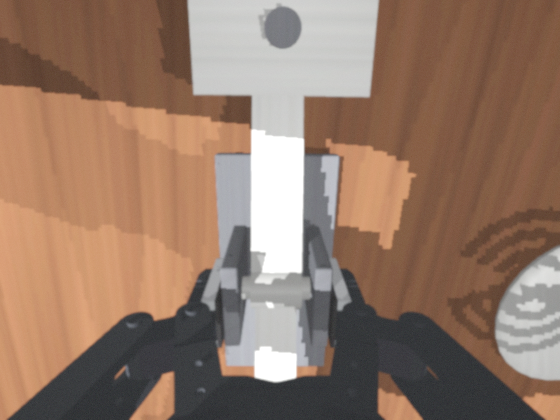

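The saddle is in the slot. The bracket mouth spans columns 194–371 at row 95, with the stamp at (282,27) and the lever at column 279, so lateral alignment is within about 1 mm. Next I creep to the end stop.

Request:
{"api": "carry_out", "payload": {"deltas": [[-1,0.01,0.0003,0,0],[-1,0.018,0.0006,0,0],[-1,0.024,0.0006,0,0],[-1,0.027,0.0006,0,0],[-1,0.027,0.0006,0,0]]}}

```text
clock: 7.17
tool_pos: [0.5949, 0.0789, 0.0375]
ee_rot: [[-0.076, 0.997, 0.0], [0.997, 0.076, -0.0], [-0.0, 0.0, -1.0]]
force: [0.1, 0.2, -6.7]
opening: 0.0431
finger_force: 63.1
```

Request:
{"api": "carry_out", "payload": {"deltas": [[-1,0.002,0,0,0],[-1,0.004,0,0,0]]}}

```text
clock: 7.33
tool_pos: [0.5949, 0.0793, 0.0377]
ee_rot: [[-0.076, 0.997, 0.0], [0.997, 0.076, -0.002], [-0.002, 0.0, -1.0]]
force: [-2.0, -9.8, -4.0]
opening: 0.0431
finger_force: 63.3
```

Request:
{"api": "carry_out", "payload": {"deltas": [[-1,-0.0015,0,0.001,0],[-1,-0.0015,0,0.002,0],[-1,-0.0015,0,0.003,0],[-1,-0.0015,0,0.003,0]]}}

```text
clock: 7.67
tool_pos: [0.595, 0.0792, 0.0367]
ee_rot: [[-0.076, 0.997, 0.001], [0.997, 0.076, -0.001], [-0.001, 0.001, -1.0]]
force: [-2.0, -5.5, -3.4]
opening: 0.0431
finger_force: 63.6
```

Request:
{"api": "carry_out", "payload": {"deltas": [[-1,-0.0005,0,0.0015,0],[-1,-0.0005,0,0.002,0],[-1,-0.0005,0,0.002,0]]}}

```text
clock: 7.92
tool_pos: [0.595, 0.0792, 0.0367]
ee_rot: [[-0.076, 0.997, 0.001], [0.997, 0.076, -0.001], [-0.001, 0.001, -1.0]]
force: [-2.7, -4.1, 4.1]
opening: 0.0431
finger_force: 64.4
```

Request:
{"api": "carry_out", "payload": {"deltas": [[1,0,0,0,0],[1,0,0,0,0],[1,0,0,0,0],[1,0,0,0,0],[1,0,0,0,0],[1,0,0,-0.05,0],[1,0,0,-0.13,0],[1,0,0,-0.22,0]]}}

```text
clock: 8.58
tool_pos: [0.594, 0.0798, 0.1233]
ee_rot: [[-0.076, 0.997, -0.004], [0.997, 0.076, 0.0], [0.001, -0.003, -1.0]]
force: [0.8, -1.2, -0.4]
opening: 0.0856
finger_force: 0.0
```

Request:
{"api": "carry_out", "payload": {"deltas": [[-1,-0.08,0,-0.09,0],[-1,-0.17,0,-0.19,0],[-1,-0.26,0,-0.25,0],[-1,-0.33,0,-0.25,0],[-1,-0.33,0,-0.25,0]], "newtons": 60}}

```text
clock: 9.0
tool_pos: [0.606, -0.0575, 0.2266]
ee_rot: [[-0.071, 0.997, 0.006], [0.997, 0.071, -0.003], [-0.004, 0.006, -1.0]]
force: [-1.0, 0.4, 0.2]
opening: 0.0253
finger_force: 0.0
```

```bash
python3 - <<'E'
from h import *
plan([.6069,-.1079,.11],93.6)
img,W=pts("wrist"); cv2.imwrite("pics/w5.png",img[...,::-1])
x,y,z=W[...,0],W[...,1],W[...,2]
for n,a in {"slab":(.54,.66,-.05,.15,.003,.0085),"cheek":(.54,.66,.03,.12,.045,.055),"bracket":(.54,.66,.13,.19,.02,.03),"pad":(.54,.66,-.2,-.05,.08,.11)}.items():
    s=W[(x>a[0])&(x<a[1])&(y>a[2])&(y<a[3])&(z>a[4])&(z<a[5])]
    if len(s)>5: print(n,len(s),np.round(s.mean(0),4),np.round(np.percentile(s,1,0),4),np.round(np.percentile(s,99,0),4),cv2.minAreaRect((s[:,:2]*1000).astype(np.float32)))
E
```

```text
t 9.0 pos [ 0.606  -0.0575  0.2266] yaw 94.1 d/0.4 [-0.1247 -0.0083  0.2918] twist 0.0028 F [-1.   0.4  0.2] open 0.0253
slab 3221 [0.5975 0.0473 0.006 ] [0.5657 0.0054 0.0042] [0.628  0.1061 0.0079] ((583.6942749023438, 55.497520446777344), (86.70429229736328, 102.39350128173828), 3.6319727897644043)
cheek 1656 [0.5967 0.0629 0.0497] [0.5732 0.0309 0.0452] [0.6174 0.097  0.0544] ((596.3612060546875, 63.40908432006836), (44.55381774902344, 67.06459045410156), 3.930608034133911)
pad 3641 [ 0.6074 -0.0995  0.0927] [ 0.586  -0.1352  0.0803] [ 0.6292 -0.0546  0.0989] ((606.5126342773438, -93.57957458496094), (43.77115249633789, 85.93970489501953), 4.78716516494751)
```

View pics/w5.png

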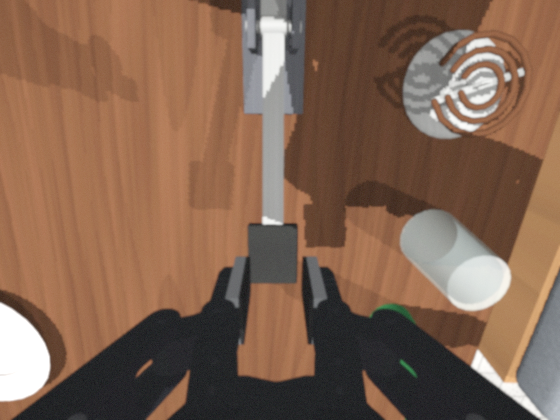

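The jack stands straight: housing at (273,28) and pad at (273,252). The pad's centre is about (0.608, -0.110). I move above it with the fingers shut.

Request:
{"api": "carry_out", "payload": {"deltas": [[-1,-0.06,-0.005,0.08,0],[-1,-0.12,-0.005,0.16,0],[-1,-0.135,-0.005,0.22,0],[-1,-0.135,-0.005,0.23,0],[-1,-0.135,-0.005,0.23,0],[-1,-0.135,-0.005,0.23,0]]}}

```text
clock: 9.55
tool_pos: [0.6074, -0.1048, 0.1325]
ee_rot: [[-0.077, 0.997, 0.001], [0.997, 0.077, -0.0], [-0.0, 0.001, -1.0]]
force: [0.2, -0.4, 0.5]
opening: -0.0002
finger_force: 0.0
```

```bash
python3 -c "
from h import *
plan([.608,-.112,.114],93.8)
plan([.6085,-.1195,.065],93.8)"
```

```text
t 9.55 pos [ 0.6074 -0.1048  0.1325] yaw 94.42 d/0.4 [-0.0181  0.0001  0.0463] twist 0.0035 F [ 0.2 -0.4  0.5] open -0.0002
t 9.55 pos [ 0.6074 -0.1048  0.1325] yaw 94.42 d/0.4 [-0.0369 -0.0002  0.1688] twist 0.0035 F [ 0.2 -0.4  0.5] open -0.0002
```

Request:
{"api": "carry_out", "payload": {"deltas": [[-1,-0.01,0,0.025,0],[-1,-0.018,0,0.043,0],[-1,-0.02,0,0.055,0],[-1,-0.023,0,0.068,0],[-1,-0.025,0,0.08,0],[-1,-0.027,0,0.09,0],[-1,-0.027,0,0.09,0]]}}

```text
clock: 10.13
tool_pos: [0.6083, -0.1176, 0.0961]
ee_rot: [[-0.076, 0.997, 0.002], [0.997, 0.076, -0.002], [-0.002, 0.002, -1.0]]
force: [-1.0, -1.6, 7.3]
opening: -0.0004
finger_force: 3.8
```

Request:
{"api": "carry_out", "payload": {"deltas": [[-1,-0.001,0,0.012,0],[-1,-0.002,0,0.024,0],[-1,-0.003,0,0.036,0],[-1,-0.004,0,0.048,0],[-1,-0.005,0,0.06,0],[-1,-0.005,0,0.068,0],[-1,-0.005,0,0.068,0]]}}

```text
clock: 10.72
tool_pos: [0.6088, -0.1206, 0.0692]
ee_rot: [[-0.076, 0.997, 0.003], [0.997, 0.076, -0.004], [-0.004, 0.003, -1.0]]
force: [-0.2, -7.3, 7.4]
opening: 0.0002
finger_force: 4.2
```

Request:
{"api": "carry_out", "payload": {"deltas": [[-1,-0.005,0,0.003,0],[-1,-0.01,0,0.006,0],[-1,-0.01,0,0.01,0],[-1,-0.01,0,0.013,0]]}}

```text
clock: 11.05
tool_pos: [0.6089, -0.1227, 0.0644]
ee_rot: [[-0.076, 0.997, 0.003], [0.997, 0.076, -0.0], [-0.001, 0.003, -1.0]]
force: [-2.6, 2.1, 14.6]
opening: 0.0003
finger_force: 6.8
```

```bash
python3 - <<'E'
from h import *
plan([.6085,-.1195,.065],93.8)
img,W=pts("wrist"); _,S=pts("scene")
x,y,z=S[...,0],S[...,1],S[...,2]
b=S[(x>.4)&(x<.75)&(y>.15)&(y<.5)&(z>.14)&(z<.2)]
c=np.linalg.lstsq(np.c_[b[:,:2],np.ones(len(b))],b[:,2],rcond=None)[0]; print("tilt",c[:2],"deg",np.degrees(np.hypot(*c[:2])),cv2.minAreaRect((b[:,:2]*1000).astype(np.float32)))
x,y,z=W[...,0],W[...,1],W[...,2]
for n,a in {"cheek":(.54,.66,.03,.12,.045,.052),"slab":(.54,.66,-.05,.15,.003,.0085)}.items():
    s=W[(x>a[0])&(x<a[1])&(y>a[2])&(y<a[3])&(z>a[4])&(z<a[5])]
    if len(s)>5: print(n,len(s),np.round(np.percentile(s,1,0),4),np.round(np.percentile(s,99,0),4),cv2.minAreaRect((s[:,:2]*1000).astype(np.float32)))
E
```

```text
t 11.05 pos [ 0.6089 -0.1227  0.0644] yaw 94.36 d/0.4 [ 0.0079 -0.0004 -0.0015] twist 0.0031 F [-2.6  2.1 14.6] open 0.0003
tilt [-0.03068507 -0.09760442] deg 5.862172192644717 ((580.2727661132812, 312.7384338378906), (204.29586791992188, 199.50332641601562), 3.0873260498046875)
slab 25 [ 0.5753 -0.0089  0.003 ] [0.6485 0.0071 0.0049] ((605.9593505859375, -0.7251167297363281), (86.64887237548828, 10.861854553222656), 7.170874118804932)
```

Request:
{"api": "carry_out", "payload": {"deltas": [[-1,0,0,0.003,0],[-1,0,0,0.005,0],[-1,0,0,0.005,0],[-1,0,0,0.005,0]]}}

```text
clock: 11.48
tool_pos: [0.609, -0.1227, 0.0636]
ee_rot: [[-0.076, 0.997, 0.004], [0.997, 0.076, -0.001], [-0.001, 0.003, -1.0]]
force: [-3.7, 1.8, 17.1]
opening: -0.0002
finger_force: 8.5
```

Request:
{"api": "carry_out", "payload": {"deltas": [[-1,0,0,0,0],[-1,0,0,0,0],[-1,0,0,0,0],[-1,0,0,0,0]]}}

```text
clock: 11.82
tool_pos: [0.609, -0.1227, 0.0636]
ee_rot: [[-0.076, 0.997, 0.004], [0.997, 0.076, -0.001], [-0.001, 0.003, -1.0]]
force: [-4.0, 1.9, 18.1]
opening: -0.0002
finger_force: 8.5
```

Request:
{"api": "carry_out", "payload": {"deltas": [[-1,0,-0.001,0.003,0],[-1,0,-0.002,0.005,0],[-1,0,-0.002,0.005,0],[-1,0,-0.002,0.005,0],[-1,0,-0.002,0.005,0]]}}

```text
clock: 12.23
tool_pos: [0.609, -0.1231, 0.0623]
ee_rot: [[-0.076, 0.997, 0.006], [0.997, 0.076, -0.002], [-0.002, 0.006, -1.0]]
force: [-1.4, 1.1, 20.1]
opening: 0.0
finger_force: 9.9
```

```bash
python3 - <<'E'
from h import *
plan([.6085,-.1195,.065],93.8)
img,S=pts("scene"); cv2.imwrite("pics/s6.png",img[...,::-1])
x,y,z=S[...,0],S[...,1],S[...,2]
b=S[(x>.4)&(x<.75)&(y>.15)&(y<.5)&(z>.14)&(z<.2)]
c=np.linalg.lstsq(np.c_[b[:,:2],np.ones(len(b))],b[:,2],rcond=None)[0]; print("tilt",c[:2],cv2.minAreaRect((b[:,:2]*1000).astype(np.float32)))
E
```

```text
t 12.23 pos [ 0.609  -0.1231  0.0623] yaw 94.36 d/0.4 [ 0.009  -0.0005 -0.0068] twist 0.0031 F [-1.4  1.1 20.1] open 0.0
tilt [-0.03143144 -0.10568155] ((580.4683227539062, 314.2138977050781), (202.5464630126953, 199.9324188232422), 3.437739610671997)
```

View pics/s6.png

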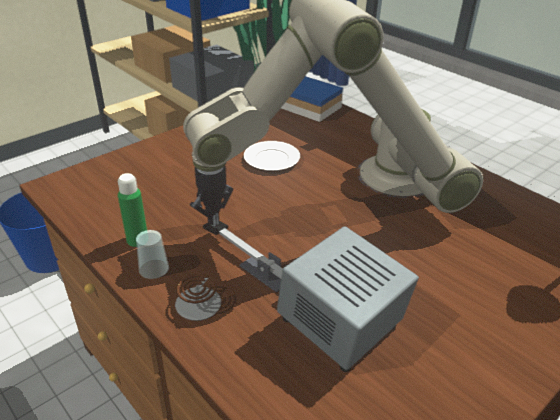

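The box front is raised and the bystanders are untouched. But the pad sits slightly lower than its nominal stop height, so 20 N may be starting to tip the jack about the rear of its slab. I ease back a little.

Request:
{"api": "carry_out", "payload": {"deltas": [[-1,0,0,-0.003,0],[-1,0,0,-0.006,0],[-1,0,0,-0.006,0],[-1,0,0,-0.006,0],[-1,0,0,-0.006,0]]}}

```text
clock: 12.7
tool_pos: [0.6088, -0.1228, 0.0638]
ee_rot: [[-0.076, 0.997, 0.005], [0.997, 0.076, -0.001], [-0.002, 0.005, -1.0]]
force: [-0.5, 2.4, 14.9]
opening: 0.0004
finger_force: 7.0
```

```bash
python3 - <<'E'
from h import *
plan([.6085,-.1195,.065],93.8)
for c in ["scene","wrist"]:
    img,S=pts(c); np.save(c+"7",S)
    x,y,z=S[...,0],S[...,1],S[...,2]
    # sections of jack slab / cheek heights along y
    for y0 in np.arange(-.02,.125,.01):
        s=S[(abs(y-y0)<.005)&(x>.54)&(x<.66)&(z>.003)&(z<.014)]; k=S[(abs(y-y0)<.005)&(x>.56)&(x<.64)&(z>.03)]
        print(c,round(y0,3),len(s),np.round(np.median(s[:,2]),4) if len(s) else 0,"| hi",np.round(np.percentile(k[:,2],95),4) if len(k) else 0)
S=np.load("scene7.npy");x,y,z=S[...,0],S[...,1],S[...,2]
b=S[(x>.4)&(x<.75)&(y>.23)&(y<.39)&(z>.15)&(z<.2)]
c=np.linalg.lstsq(np.c_[b[:,:2],np.ones(len(b))],b[:,2],rcond=None)[0]; print("tilt",c[:2])
E
```

```text
t 12.7 pos [ 0.6088 -0.1228  0.0638] yaw 94.36 d/0.4 [ 0.0082 -0.0001 -0.0029] twist 0.0031 F [-0.5  2.4 14.9] open 0.0004
scene -0.02 11 0.0037 | hi 0.0459
scene -0.01 11 0.0034 | hi 0.0452
scene 0.0 18 0.004 | hi 0.0452
scene 0.01 50 0.0063 | hi 0.0454
scene 0.02 56 0.0056 | hi 0.0452
scene 0.03 42 0.0068 | hi 0.0433
scene 0.04 34 0.0067 | hi 0.0438
scene 0.05 32 0.0066 | hi 0.044
scene 0.06 14 0.0054 | hi 0.0509
scene 0.07 25 0.0075 | hi 0.052
scene 0.08 31 0.0063 | hi 0.0521
scene 0.09 42 0.007 | hi 0.0508
scene 0.1 56 0.0068 | hi 0.0504
scene 0.11 55 0.007 | hi 0.0401
scene 0.12 41 0.0068 | hi 0.0389
wrist -0.02 0 0 | hi 0.044
wrist -0.01 0 0 | hi 0.0436
wrist 0.0 0 0 | hi 0.0431
wrist 0.01 2 0.0035 | hi 0
wrist 0.02 0 0 | hi 0
wrist 0.03 0 0 | hi 0
wrist 0.04 0 0 | hi 0
wrist 0.05 0 0 | hi 0
wrist 0.06 0 0 | hi 0
wrist 0.07 0 0 | hi 0
wrist 0.08 0 0 | hi 0
wrist 0.09 0 0 | hi 0
wrist 0.1 0 0 | hi 0
wrist 0.11 0 0 | hi 0
wrist 0.12 0 0 | hi 0
tilt [-0.01456408 -0.0919671 ]
```

```bash
python3 -c "
from h import *
plan([.6085,-.1195,.065],93.8); print(manip.finish_job())"
```

```text
t 12.8 pos [ 0.6088 -0.1228  0.0639] yaw 94.36 d/0.4 [ 0.0083 -0.0001 -0.0029] twist 0.0031 F [-0.3  2.8 14.9] open 0.0001
the job is handed in; nothing more can be done
None
```

I handed the job in at 12.8 s: the saddle is at the bracket's end stop, the box's front is raised, and the arm is holding the handle down with about 15 N. The box and bystanders show no visible shift, and the hand-in gave no verdict.

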